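# Drip-hold a parts basket over the ultrasonic cleaner

## Task

The wash is finished: shut the generator down by pressing its square key, then the round key, then the oblong bar key, one at a time and each fully down. Then take the parts basket by its grip, lift it out of the cleaner's tank with its three parts still in it and without tipping it, and finish while still holding it level and steady over the tank, its underside about 5 cm above the rim, to drip off. Leave everything else where it stands.

Things in the scene. Friction and masses are not known exactly. Their poses are not given: they have to be found in the camera images.
- cleaner: Fixed bench-top ultrasonic cleaner: an open steel tank, outside 150 (x) x 220 (y) x 120 mm high, inside 118 x 188 mm; inner floor 45 mm above the bench, rim at 120 mm. Origin under its centre on the bench; its x axis is the short way, y the long way. The cleaner may stand left or right of the robot's centre line, with the generator on the other side.
- tank_mouth (a point): Centre of the tank's open mouth, at rim height (120 mm above the bench).
- basket: Loose metal parts basket standing on the tank's inner floor, 90 (x) x 160 (y) mm, 3 mm thick, walls 42 mm high; 0.25 to 0.5 kg plus 0.2 kg of parts. A strap rises from each short end to a bar along y with a black grip. Origin: centre of its underside; z up. 10 to 14 mm of room to the tank walls: draw it straight up 75 mm to leave the tank.
- grip (a point): Centre of the basket's black grip, 115 mm above the basket's underside (about 160 mm above the bench at the start). The grip is 16 mm wide (basket x), 60 mm long (basket y), 18 mm high; it is pinched from above with the fingers closing along basket x. Axes as the basket's.
- bush: Loose brass ring, 30 mm diameter, 22 mm high, in the basket; origin centre of its underside.
- flange: Loose turned steel flange, 38 mm diameter, 24 mm high, in the basket; origin centre of its underside.
- jaw: Loose dark steel block, 30 x 22 x 20 mm, in the basket; origin centre of its underside.
- generator: Fixed grey generator box, 120 (x) x 190 (y) x 70 mm high. Three white spring keys stand in a row along its y, 54 mm apart, on its top, each in its own black 46 mm square block; which key sits where changes. Origin under its centre on the bench.
- square_top (a point): Centre of the top face of the square key (24 x 24 mm square, white), about 88 mm above the bench when up; axes as the generator's. It is pressed straight down.
- square_key (a joint): How far the square key is down: 0 up, 0.006 m fully down against its stop. Spring: 2.3 N to start, 5 N fully down; it springs back when released.
- round_top (a point): Centre of the top face of the round key (27 mm diameter round, white), about 88 mm above the bench when up; axes as the generator's. It is pressed straight down.
- round_key (a joint): How far the round key is down: 0 up, 0.006 m fully down against its stop. Spring: 2.3 N to start, 5 N fully down; it springs back when released.
- bar_top (a point): Centre of the top face of the bar key (narrow 38 x 13 mm oblong, white), about 88 mm above the bench when up; axes as the generator's. It is pressed straight down.
- bar_key (a joint): How far the bar key is down: 0 up, 0.006 m fully down against its stop. Spring: 2.3 N to start, 5 N fully down; it springs back when released.
- oiler: Bystander: white plastic squeeze bottle with a pointed nozzle, 44 mm diameter, 120 mm tall, standing between the cleaner and the generator; origin under it. Not to be moved.
- tank_lid: Bystander: loose steel lid of the tank, 150 x 220 x 6 mm with a black knob to 30 mm high, lying at the far edge; origin under it. Not to be moved.
- towel_roll: Bystander: blue paper towel roll, 120 mm diameter, 210 mm tall, standing on the left; origin under it. Not to be moved.
- pot: Bystander: terracotta-coloured cup, 84 mm diameter, 75 mm tall, at the far edge; origin under it. Not to be moved.
- spray: Bystander: grey spray can, 52 mm diameter, 150 mm tall, on the right; origin under it. Not to be moved.
- wrench: Bystander: steel spanner lying flat on the right; origin under it. Not to be moved.
- glue: Bystander: white bottle with a red cap, 48 mm diameter, 110 mm tall, on the left; origin under it. Not to be moved.
- collet: Bystander: turned steel collet, 44 mm diameter, 45 mm tall, in front of the squeeze bottle; origin under it. Not to be moved.

How it is judged:
By the outcome, as a careful person would: the job done as asked, in the order asked, and still so for the second after the job is handed in, while the arm keeps its last pose, push and grip.
It also fails if it takes over 59 s, if anything falls off the work surface, if the arm or the gripper's body presses on something with over 40 N, if the wrist force passes 120 N, or if a joint passes its speed limit or range.

## Robot

A 6-joint arm with a two-finger parallel gripper is mounted at the origin on the work surface. World frame = base frame: x ahead of the robot, y to its left, z up, the work surface at z = 0. Lengths are in mm, angles in rad, forces in N, time in s.
With the tool pointing down it reaches from about 325 to 775 mm from the base axis. Payload 5.5 kg.
Tool frame: the origin (TCP) lies at the very end of the fingers, on their centre line; the grasp point (between the pads) lies 19 mm behind it (ctrl.grip_point_offset is the distance from the TCP to the grasp point, in mm); z points along the fingers, y is the line along which they close (so a half turn about z gives the same grasp; the last joint's range is limited). The gripper opens to 85 mm and grips with 20 to 120 N. Pads are 22 mm wide; open, the fingers measure 114 mm over their backs; the gripper's body (76 mm by 85 mm) begins 54 mm behind the grasp point. The pads swing forward as they close: fully open they stand 13 mm farther back than shut.
Start: joints at [-1.267, 0.091, 1.231, -0, 1.82, -0.057], TCP at [211.814, -561.383, 231.275] pointing down, gripper open.
Joint ranges: [-2.87, 2.87], [-0.86, 2.18], [0.17, 2.46], [-1.51, 4.65], [0.06, 2.69], [-2.65, 2.65]. Speed limits (rad/s): [2.57, 2.57, 3.01, 3.14, 3.14, 3.14].

## Interface

Orientations are given as a rotation vector (axis times angle).
In Python, from plant import ctrl, sensors, read_camera gives the robot as it stands (ctrl), with the cameras as plain functions and the readings (sensors).
- The arm moves only by the tool pendant, called as name(argument=value, ...) on one line, values as JSON. Schema: {"type":"object","properties":{"deltas":{"type":"array","items":{"type":"number"},"minItems":5,"maxItems":40},"clamp_n":{"type":"number"},"only":{"type":"string"},"quiet":{"type":"boolean"},"lines":{"type":"string"}},"required":["deltas"],"additionalProperties":false}. deltas is one flat list of numbers that holds 1 to 8 rows one after another, with no inner brackets; each row has 5 numbers: dx, dy, dz in parts of the range, where 1.0 means 1000 mm, then a turn about the tool's z in a scale on which 1.0 is pi/2 rad, then the finger opening in mm; each row is the pose to reach, as a shift and turn from the pose commanded when the call began, along the tool's axes at that moment; what a row does not reach only later rows make up. A row lasts 1/12 s, in which the tool goes at most 41.7 mm and 0.125 rad, less where a joint would pass 70% of its speed; a pose out of reach is approached as far as the arm can. The fingers move at their own pace and stop on an object; clamp_n is the grip in N (left out, the last holds). Time passes only in rows, so rows that do not move let the fingers close. The tool returns the time, the measured TCP pose, the force, the opening and the grip force at its end. only (a regular expression) keeps the lines of the reply that match it, lines (a string "A,B") keeps lines A to B, and quiet returns only ok. Shift and turn numbers lie between -1 and 1, and a call with a number outside is refused. Input that does not fit is refused with a message, and nothing moves.
- sensors.sense(): the state, without advancing time (a new reading comes with each control period).
- read_camera(name): name is "scene" or "top"; returns a dict with "pixels" (384x512x3 uint8, red, green, blue), "intrinsics" (3x3 intrinsics, pixels), "pose" (4x4, takes a point from camera to world coordinates). Camera axes: x right, y down, z forward; pixel columns grow to the right and rows downward; lengths in mm; the calibration is good to about 2 mm. A picture is of the moment at which its call begins. There is no depth.
- ctrl.sign_off(): hands the job in; it is judged then, once.
The state is a dict: "time_s": time; "qpos": joint angles; "dq": joint speeds; "tau": joint torques, N m; "position": TCP position; "tcp_rot": TCP orientation; "force": force on the tool from outside, world axes, zero at the start; "ft_torque": the same for the moment, N m; "grip_width": finger opening in mm; "grasp_force": force on a finger pad.
Only numpy, scipy, OpenCV 4.12 (cv2) and the standard library are available. Lean on these libraries where they do the work, as an engineer would, in place of code of your own. Each camera call takes 0.05 s, during which the arm holds its last target. There are 200 camera calls.

## Working session

There is one attempt and no reset: what is moved stays moved. The work goes in short steps, Python scripts to look and compute and a tool call to move; the robot and the scene stay as the last step left them, time stands still between calls to the robot, and variables do not carry over. Pictures are saved under pics/ and viewed, at most 10 in all, crops included, and the job is handed in when it is done.

```bash
ls; mkdir -p pics
```

Run:
```python
from plant import ctrl, sensors, read_camera
import cv2,numpy as np
for n in("scene","top"):
    r=read_camera(n); np.savez(f"pics/{n}0.npz",**r)
    cv2.imwrite(f"pics/{n}0.png",cv2.resize(r["pixels"][:,:,::-1],(800,600)))
    print(n,r["intrinsics"].round(1).tolist(),r["pose"].round(3).tolist())
s=sensors.sense();print(s["position"],s["tcp_rot"],s["force"],s["grip_width"],s["time_s"])
```

```text
pics
plant.py
scene [[407.4, 0.0, 257.1], [0.0, 407.4, 192.0], [0.0, 0.0, 1.0]] [[-0.779, 0.458, -0.428, 1065.889], [0.627, 0.589, -0.51, 661.284], [0.018, -0.666, -0.746, 1033.377], [0.0, 0.0, 0.0, 1.0]]
top [[479.9, 0.0, 256.1], [0.0, 479.9, 186.1], [0.0, 0.0, 1.0]] [[0.025, -0.995, 0.092, 416.669], [-1.0, -0.024, 0.009, 21.21], [-0.007, -0.092, -0.996, 1597.577], [0.0, 0.0, 0.0, 1.0]]
[ 211.71303975 -561.13065762  230.21482093] [-3.08880361e+00 -5.63358396e-01  3.90716877e-04] [ 0.08023285  1.10251241 -0.17225494] 85.04295539750244 0.1
```

View pics/scene0.png

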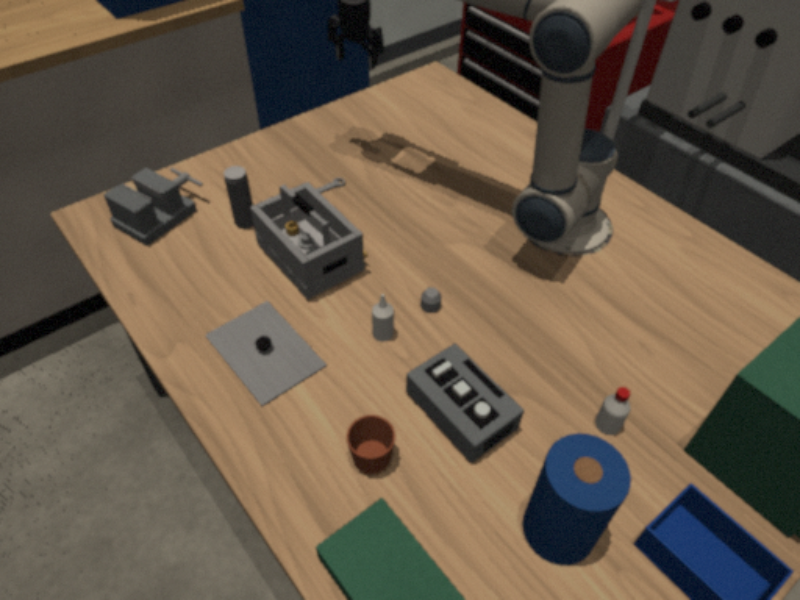

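View pics/top0.png

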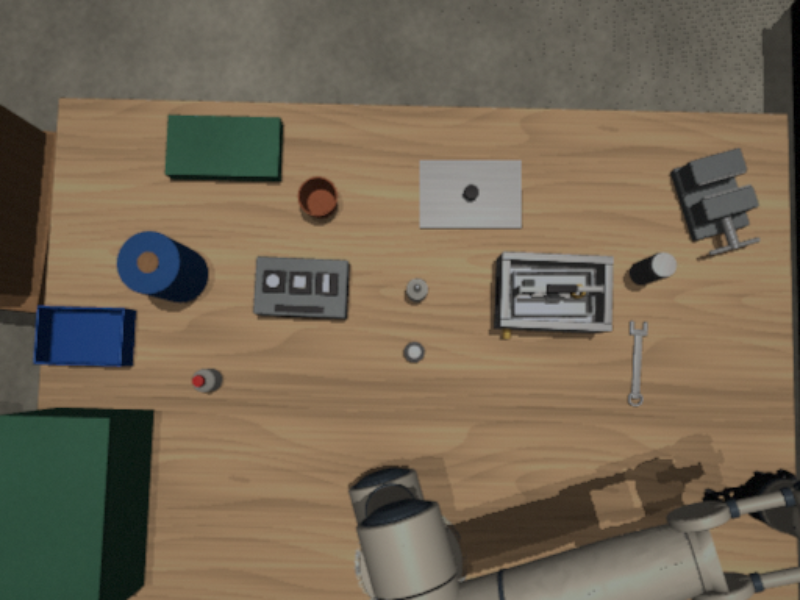

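The generator is left of centre. In the top view the round, square and bar keys lie at about (274,281), (300,282) and (327,284). The cleaner is on the right at about (555,292), with the grip near (562,291). Next I measure the keys, the rim and the grip.

Create h.py:
```python
import numpy as np,cv2
def load(n): return dict(np.load(f"pics/{n}.npz"))
def ray(r,u,v):
    d=r["pose"][:3,:3]@np.linalg.inv(r["intrinsics"])@np.array([u,v,1.]); return r["pose"][:3,3],d/np.linalg.norm(d)
def plane(r,u,v,z):
    o,d=ray(r,u,v); return o+d*(z-o[2])/d[2]
def two(a,ua,b,ub):
    o,d=ray(a,*ua);p,e=ray(b,*ub)
    s=np.linalg.lstsq(np.c_[d,-e],p-o,rcond=None)[0]; P,Q=o+s[0]*d,p+s[1]*e
    return (P+Q)/2,np.linalg.norm(P-Q)
```

Run:
```python
from h import *
t,s=load("top0"),load("scene0")
def blobs(r,x0,y0,x1,y1,th):
    g=cv2.cvtColor(r["pixels"],cv2.COLOR_RGB2GRAY)[y0:y1,x0:x1]
    n,l,st,c=cv2.connectedComponentsWithStats((g>th).astype(np.uint8))
    return [(c[i]+[x0,y0],st[i][2:]) for i in range(1,n) if st[i][4]>12]
for nm,r,b in(("top",t,(165,170,222,192)),("scene",s,(268,225,325,278))):
    for c,st in blobs(r,*b,150): print(nm,c.round(1),st,plane(r,*c,88).round(1))
T=t["pixels"][155:218,310:400,::-1];S=s["pixels"][110:195,155:240,::-1]
a=cv2.resize(T,(0,0),fx=6,fy=6,interpolation=cv2.INTER_CUBIC);cv2.imwrite("pics/tc.png",np.clip(a*1.3,0,255))
a=cv2.resize(S,(0,0),fx=7,fy=7,interpolation=cv2.INTER_CUBIC);cv2.imwrite("pics/sc.png",np.clip(a*1.6,0,255))
```

```text
top [174.1 179.3] [ 7  7 39] [571.1 294.7  88. ]
top [191.4 179.7] [ 6  6 33] [570.9 239.9  88. ]
top [208.2 181. ] [ 3 10 26] [568.3 186.6  88. ]
scene [282.5 235. ] [10  7 32] [569.9 186.8  88. ]
scene [295.1 247.6] [ 9  8 48] [570.6 240.7  88. ]
scene [308.3 261. ] [ 8  7 46] [571.8 294.9  88. ][ WARN:0@0.071] global loadsave.cpp:1063 imwrite_ Unsupported depth image for selected encoder is fallbacked to CV_8U.
```

View pics/tc.png

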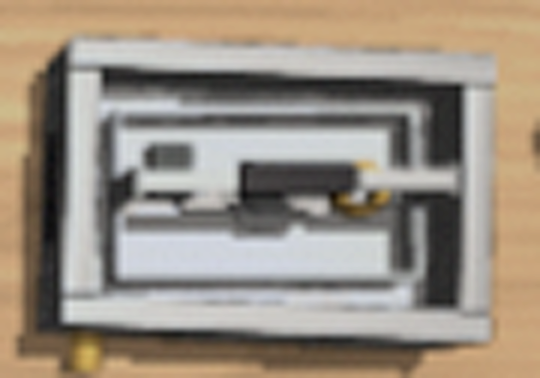

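View pics/sc.png

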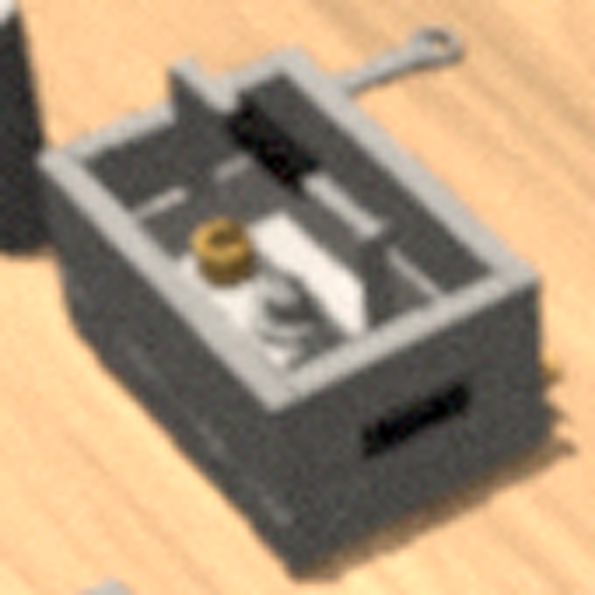

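Run:
```python
from h import *
t,s=load("top0"),load("scene0")
f=lambda x,y:((x+.5)/6-.5+310,(y+.5)/6-.5+155)
g=lambda x,y:((x+.5)/7-.5+155,(y+.5)/7-.5+110)
C=[plane(t,*f(*p),120) for p in((72,38),(497,55),(491,342),(62,325))]
print(np.round(C,1),np.mean(C,0))
for i in range(4): d=C[i]-C[(i+1)%4];print(np.linalg.norm(d).round(1),np.arctan2(d[1],d[0]).round(3))
D=[plane(s,*g(*p),120) for p in((42,155),(290,50),(538,283),(278,405))]
print(np.round(D,1),np.mean(D,0))
# rim with strap/grip
print("grip",two(t,f(299,178),s,g(273,142)),plane(t,*f(299,178),169))
for r,f_,ps in((t,f,((242,178),(357,178))),(s,g,((240,113),(304,178)))):
    print([plane(r,*f_(*p),169 if r is t else 160).round(1) for p in ps])
# dark mask of the grip
for n,r,b,sc in(("top",t,(347,178,372,192),0),("sc",s,(186,122,203,139),0)):
    G=cv2.cvtColor(r["pixels"],cv2.COLOR_RGB2GRAY);print(n);print(G[b[1]:b[3],b[0]:b[2]])
```

```text
[[ 636.1 -167.1  120. ]
 [ 632.5 -386.5  120. ]
 [ 484.2 -383.2  120. ]
 [ 487.5 -163.8  120. ]] [ 560.0888705  -275.14363241  120.        ]
219.4 1.554
148.3 -0.022
219.5 -1.586
148.6 3.119
[[ 630.5 -384.   120. ]
 [ 488.8 -379.7  120. ]
 [ 493.  -160.5  120. ]
 [ 634.1 -166.8  120. ]] [ 561.59960511 -272.76508799  120.        ]
grip (array([ 561.54634186, -275.3411984 ,  164.72906665]), np.float64(0.2803571145679101)) [ 561.225133   -274.54748772  169.        ]
[array([ 560.5, -246.2,  169. ]), array([ 561.9, -303.4,  169. ])]
[array([ 559.4, -308. ,  160. ]), array([ 561.5, -249.6,  160. ])]
top
[[163 161 163 162 163 161 161 162 162 162 162 163 162 161 163 163 162 160
  162 162 163 161 161 161 161]
 [162 163 162 161 161 163 162 161 161 161 162 161 162 162 160 161 161 162
  162 162 161 161 162 161 161]
 [162 161 161 161 161 162 162 161 162 162 163 162 162 162 162 162 161 161
  161 162 162 161 160 161 161]
 [163 161 152 136 134 139 139 140 139 140 140 139 140 140 139 139 140 140
  140 140 139 143 150 152 152]
 [161 162 131  56  45  63  72  70  68  71  73  71  73  71  72  72  73  73

[... 1487 characters left out ...]
 22   8   8  16  18  21  21  20  33  45  47  49  51  48  49]
 [ 48  41  28  13   6  11   4  13  11  20  17  34  40  50  50  50  51]
 [ 47  47  44  38  26  18   6  19  20  23  16  24  30  40  42  49  49]
 [ 47  53  64  72  59  27   7   6   2   5  17  19  20  29  39  50  52]
 [ 65  79  83  86  70  47  24   0  10   2  16  18  17  13  32  47  48]
 [ 83  89  83  73  59  53  40  26   4  17   9  11  26  36  55  61  51]
 [ 77  74  60  62  58  58  52  42  29  10   4  24  57  86  93  92  69]
 [ 61  59  55  56  59  55  55  55  45  29  25  23  68 104 115 113  91]
 [ 59  62  53  60  58  57  57  55  58  53  40  32  52  87 104 118 111]
 [ 59  60  57  56  58  58  57  62  59  58  55  49  48  63  80 108 117]]
```

Units first: shifts go in shares of 1000 mm and turns go in shares of pi/2 rad. So -208 mm / 1000 = -0.208, -182 mm / 1000 = -0.182, -0.96 rad / 1.5708 = -0.6112.

pendant(deltas=[0.026,-0.026,0,-0.0764,0,0.052,-0.052,0,-0.1528,0,0.078,-0.078,0,-0.2292,0,0.104,-0.104,0,-0.3056,0,0.13,-0.13,0,-0.382,0,0.156,-0.156,0,-0.4584,0,0.182,-0.182,0,-0.5348,0,0.208,-0.208,0,-0.6112,0], clamp_n=40)

```text
time_s: 0.77
position: [333.2, -291.6, 230.8]
tcp_rot: [-2.475, -1.934, -0.0]
force: [0.4, -0.9, 0.2]
grip_width: -0.2
grasp_force: 0.0
```

Create d.py:
```python
import sys
from h import *
from plant import ctrl, sensors, read_camera
from scipy.spatial.transform import Rotation as R
s=sensors.sense();M=R.from_rotvec(s["tcp_rot"]).as_matrix()
print("pos",s["position"].round(1),"psi",np.arctan2(M[1,0],M[0,0]).round(4),"tilt",M[:,2].round(4),"F",s["force"].round(1),"t",round(s["time_s"],2),"w",round(s["grip_width"],1),round(s["grasp_force"],1))
if len(sys.argv)>3: print("tool delta",(M.T@(np.array(sys.argv[1:4],float)-s["position"])).round(1))
```

```bash
python3 d.py 570.7 240.3 200
```

Run:
```python
from h import *
t,s=load("top0"),load("scene0")
a=cv2.resize(t["pixels"][160:205,160:225,::-1],(520,360),interpolation=cv2.INTER_CUBIC);cv2.imwrite("pics/keys.png",a)
```

```text
pos [ 333.2 -291.6  230.8] psi 1.3263 tilt [-2.e-04  4.e-04 -1.e+00] F [ 0.4 -0.9  0.2] t 0.77 w -0.2 0.0
tool delta [573.6 101.7  31. ]
```

View pics/keys.png

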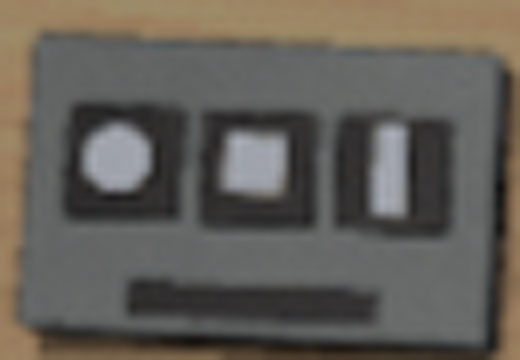

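The picture confirms the order in +y: round at (118,157), square in the middle at (255,162), bar on the right at (390,170). Moving on to the square key.

To row units: 304 mm / 1000 = 0.304, 266 mm / 1000 = 0.266, -0.24 rad / 1.5708 = -0.1528.

pendant(deltas=[0.038,0.006,0,-0.0637,0,0.076,0.013,0,-0.1273,0,0.114,0.02,0,-0.1528,0,0.152,0.027,0,-0.1528,0,0.19,0.034,0,-0.1528,0,0.228,0.04,0,-0.1528,0,0.266,0.047,0,-0.1528,0,0.304,0.054,0,-0.1528,0])

```text
time_s: 1.43
position: [460.7, -10.1, 231.0]
tcp_rot: [-2.232, -2.21, 0.0]
force: [1.2, -0.9, -0.5]
grip_width: 0.1
grasp_force: 0.0
```

```bash
python3 d.py 570.7 240.3 115
```

```text
pos [460.7 -10.1 231. ] psi 1.561 tilt [-2.e-04 -1.e-04 -1.e+00] F [ 1.2 -0.9 -0.5] t 1.43 w 0.1 0.0
tool delta [251.5 107.5 116. ]
```

To row units: 251 mm / 1000 = 0.251, 107 mm / 1000 = 0.107.

pendant(deltas=[0.036,0.015,0,0,0,0.072,0.031,0,0,0,0.108,0.046,0,0,0,0.144,0.061,0,0,0,0.18,0.077,0.02,0,0,0.216,0.092,0.05,0,0,0.251,0.107,0.08,0,0,0.251,0.107,0.11,0,0])

```text
time_s: 2.1
position: [571.6, 241.8, 123.2]
tcp_rot: [2.229, 2.213, 0.009]
force: [0.8, -0.2, 0.4]
grip_width: -0.1
grasp_force: 0.0
```

pendant(deltas=[0,0,0,0,0,0,0,0,0,0,0,0,0,0,0], quiet=true)

```text
ok
```

```bash
python3 d.py 570.7 240.3 88
```

```text
pos [570.1 237.  123.3] psi 1.5605 tilt [ 7.e-04 -2.e-04 -1.e+00] F [0.4 0.3 1.2] t 2.35 w -0.2 0.0
tool delta [ 3.3  0.5 35.3]
```

To row units: 38 mm / 1000 = 0.038, 36 mm / 1000 = 0.036.

pendant(deltas=[0.003,0,0.015,0,0,0.003,0,0.03,0,0,0.003,0,0.033,0,0,0.003,0,0.036,0,0,0.003,0,0.038,0,0,0.003,0,0.038,0,0])

```text
time_s: 2.85
position: [570.8, 239.9, 86.3]
tcp_rot: [2.232, 2.208, 0.003]
force: [-0.3, -1.4, 3.0]
grip_width: 0.2
grasp_force: 1.6
```

```bash
python3 d.py 570.7 240.3 82
```

```text
pos [570.8 239.9  86.3] psi 1.5599 tilt [ 2.7e-03  2.0e-04 -1.0e+00] F [-0.3 -1.4  3. ] t 2.85 w 0.2 1.6
tool delta [ 0.4 -0.1  4.3]
```

To row units: 6 mm / 1000 = 0.006, 5 mm / 1000 = 0.005.

pendant(deltas=[0,0,0.002,0,0,0,0,0.004,0,0,0,0,0.005,0,0,0,0,0.006,0,0,0,0,0.006,0,0])

```text
time_s: 3.27
position: [571.1, 240.2, 82.4]
tcp_rot: [2.231, 2.208, 0.005]
force: [-5.7, -6.1, 16.6]
grip_width: 0.2
grasp_force: 8.3
```

pendant(deltas=[0,0,0.001,0,0,0,0,0.002,0,0,0,0,0.002,0,0,0,0,0.002,0,0])

```text
time_s: 3.6
position: [571.1, 240.2, 82.3]
tcp_rot: [2.231, 2.208, 0.007]
force: [-8.8, -7.5, 23.6]
grip_width: 0.2
grasp_force: 11.8
```

To row units: 54 mm / 1000 = 0.054, -30 mm / 1000 = -0.03.

pendant(deltas=[0,0,-0.015,0,0,0,0,-0.03,0,0,0.025,0.001,-0.03,0,0,0.054,0.001,-0.03,0,0,0.054,0.001,-0.03,0,0,0.054,0.001,-0.03,0,0,0.054,0.001,-0.015,0,0,0.054,0.001,-0.01,0,0])

```text
time_s: 4.27
position: [571.5, 294.0, 84.6]
tcp_rot: [-2.233, -2.21, 0.001]
force: [2.4, 1.6, 3.0]
grip_width: -0.1
grasp_force: 2.0
```

```bash
python3 d.py 571.5 294.8 82
```

```text
pos [571.5 294.   84.6] psi 1.5606 tilt [-5.e-04 -3.e-04 -1.e+00] F [2.4 1.6 3. ] t 4.27 w -0.1 2.0
tool delta [0.8 0.  2.6]
```

To row units: 10 mm / 1000 = 0.01, 8 mm / 1000 = 0.008.

pendant(deltas=[0.001,0,0.002,0,0,0.001,0,0.004,0,0,0.001,0,0.006,0,0,0.001,0,0.008,0,0,0.001,0,0.01,0,0,0.001,0,0.01,0,0,0.001,0,0.01,0,0])

```text
time_s: 4.85
position: [571.8, 294.4, 82.3]
tcp_rot: [2.232, 2.208, 0.003]
force: [-11.4, -8.1, 23.6]
grip_width: -0.1
grasp_force: 11.8
```

```bash
python3 d.py 568.9 186.7 112
```

```text
pos [571.8 294.4  82.3] psi 1.5598 tilt [ 2.7e-03 -1.0e-04 -1.0e+00] F [-11.4  -8.1  23.6] t 4.85 w -0.1 11.8
tool delta [-107.7   -1.6  -29.7]
```

pendant(deltas=[0,0,-0.02,0,0,0,0,-0.04,0,0,-0.036,-0.001,-0.04,0,0,-0.072,-0.002,-0.04,0,0,-0.108,-0.002,-0.04,0,0,-0.108,-0.002,-0.04,0,0,-0.108,-0.002,-0.04,0,0,-0.108,-0.002,-0.02,0,0])

```text
time_s: 5.52
position: [570.7, 188.2, 100.8]
tcp_rot: [2.231, 2.207, 0.012]
force: [1.3, 1.1, 0.9]
grip_width: 0.3
grasp_force: 0.0
```

```bash
python3 d.py 568.9 186.7 82
```

```text
pos [570.7 188.2 100.8] psi 1.5597 tilt [ 0.0077  0.003  -1.    ] F [1.3 1.1 0.9] t 5.52 w 0.3 0.0
tool delta [-1.5 -1.9 18.8]
```

To row units: 20 mm / 1000 = 0.02, 18 mm / 1000 = 0.018.

pendant(deltas=[0,0,0,0,0,0,0,0.005,0,0,0,0,0.009,0,0,0,0,0.012,0,0,0,0,0.015,0,0,0,0,0.018,0,0,0,0,0.02,0,0,0,0,0.02,0,0])

```text
time_s: 6.18
position: [568.5, 188.4, 82.3]
tcp_rot: [2.231, 2.211, 0.005]
force: [-13.0, -1.6, 24.7]
grip_width: -0.2
grasp_force: 12.7
```

```bash
python3 d.py 568.9 186.7 82
```

```text
pos [568.5 188.4  82.3] psi 1.5616 tilt [ 0.003   0.0017 -1.    ] F [-13.   -1.6  24.7] t 6.18 w -0.2 12.7
tool delta [-1.7  0.4  0.3]
```

To row units: -160 mm / 1000 = -0.16, -135 mm / 1000 = -0.135.

pendant(deltas=[0,0,-0.03,0,0,0,0,-0.065,0,0,0,0,-0.1,0,0,0,0,-0.135,0,0,-0.02,0,-0.16,0,0,-0.055,0,-0.16,0,0,-0.092,0,-0.16,0,0,-0.13,0,-0.16,0,20])

```text
time_s: 6.85
position: [567.4, 56.9, 237.1]
tcp_rot: [2.229, 2.211, 0.003]
force: [0.8, -0.1, -1.1]
grip_width: 10.7
grasp_force: 0.0
```

```bash
python3 d.py 561.3 -275 240
```

```text
pos [567.4  56.9 237.1] psi 1.5627 tilt [ 0.0024 -0.     -1.    ] F [ 0.8 -0.1 -1.1] t 6.85 w 10.7 0.0
tool delta [-332.    -3.4   -2.9]
```

To row units: -300 mm / 1000 = -0.3, -266 mm / 1000 = -0.266, -0.01 rad / 1.5708 = -0.0064.

pendant(deltas=[-0.038,0,0,-0.0064,50,-0.076,0,0,-0.0064,50,-0.114,-0.001,0,-0.0064,50,-0.152,-0.002,0,-0.0064,50,-0.19,-0.003,0,-0.0064,50,-0.228,-0.004,0,-0.0064,50,-0.266,-0.004,0,-0.0064,50,-0.3,-0.004,0,-0.0064,50])

```text
time_s: 7.52
position: [559.9, -244.8, 236.1]
tcp_rot: [2.221, 2.22, -0.0]
force: [0.2, 0.6, -0.0]
grip_width: 50.0
grasp_force: 0.0
```

pendant(deltas=[-0.015,0,0,0,50,-0.03,0,0,0,50,-0.03,0,0,0,50,-0.03,0,0,0,50,-0.03,0,0,0,50], quiet=true)

```text
ok
```

```bash
python3 d.py 561.3 -275 141
```

Run:
```python
from plant import ctrl, sensors, read_camera
from h import *
r=read_camera("scene");np.savez("pics/s1.npz",**r)
a=cv2.resize(r["pixels"][80:290,150:340,::-1],(0,0),fx=2.8,fy=2.8,interpolation=cv2.INTER_CUBIC);cv2.imwrite("pics/s1.png",a)
```

```text
pos [ 560.6 -271.1  236.2] psi 1.5722 tilt [ 3.e-04  5.e-04 -1.e+00] F [-0.7  0.4 -0.8] t 7.93 w 50.3 0.0
tool delta [-4.   0.7 95.2]
```

View pics/s1.png

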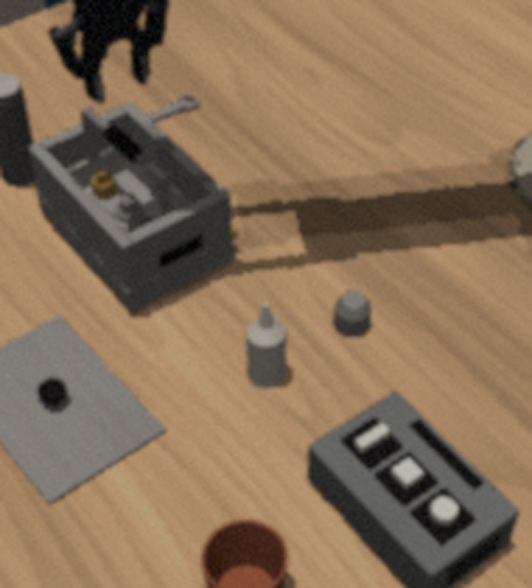

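The three keys have sprung back up around (405,470), the bystanders haven't moved, and the gripper stands above the basket grip near (125,140). Descending.

To row units: 95 mm / 1000 = 0.095, 90 mm / 1000 = 0.09.

pendant(deltas=[-0.002,0,0.015,0,50,-0.004,0.001,0.035,0,50,-0.004,0.001,0.055,0,50,-0.004,0.001,0.07,0,50,-0.004,0.001,0.082,0,50,-0.004,0.001,0.09,0,50,-0.004,0.001,0.095,0,50,-0.004,0.001,0.095,0,50])

```text
time_s: 8.65
position: [561.0, -275.8, 140.3]
tcp_rot: [-2.22, -2.221, 0.0]
force: [-0.0, -0.3, 0.1]
grip_width: 49.6
grasp_force: 0.0
```

pendant(deltas=[0,0,0,0,30,0,0,0,0,22,0,0,0,0,18,0,0,0,0,10,0,0,0,0,0,0,0,0,0,0,0,0,0,0,0,0,0,0,0,0], clamp_n=50)

```text
time_s: 9.32
position: [561.8, -276.7, 142.4]
tcp_rot: [2.22, 2.22, 0.001]
force: [0.4, -0.0, 5.7]
grip_width: 15.1
grasp_force: 51.6
```

```bash
python3 d.py 561.3 -275 141
```

```text
pos [ 561.8 -276.7  142.4] psi 1.5708 tilt [ 0.0024 -0.0011 -1.    ] F [ 0.4 -0.   5.7] t 9.32 w 15.1 51.6
tool delta [ 1.7 -0.5  1.4]
```

To row units: -20 mm / 1000 = -0.02, -18 mm / 1000 = -0.018.

pendant(deltas=[0,0,0,0,0,0,0,-0.001,0,0,0,0,-0.003,0,0,0,0,-0.006,0,0,0,0,-0.01,0,0,0,0,-0.014,0,0,0,0,-0.018,0,0,0,0,-0.02,0,0], clamp_n=75)

```text
time_s: 9.98
position: [561.2, -276.5, 161.6]
tcp_rot: [2.221, 2.221, 0.0]
force: [-0.2, -0.5, -4.4]
grip_width: 15.0
grasp_force: 73.0
```

```bash
python3 d.py
```

```text
pos [ 561.2 -276.5  161.6] psi 1.5708 tilt [ 2.e-04 -1.e-04 -1.e+00] F [-0.2 -0.5 -4.4] t 9.98 w 15.0 73.0
```

pendant(deltas=[0,0,-0.004,0,0,0,0,-0.008,0,0,0,0,-0.012,0,0,0,0,-0.016,0,0,0,0,-0.02,0,0,0,0,-0.024,0,0,0,0,-0.028,0,0,0,0,-0.03,0,0])

```text
time_s: 10.65
position: [561.3, -276.5, 192.0]
tcp_rot: [2.221, 2.221, 0.0]
force: [-0.5, 1.3, -5.2]
grip_width: 14.7
grasp_force: 73.0
```

```bash
python3 d.py
```

```text
pos [ 561.3 -276.5  192. ] psi 1.5708 tilt [ 9.e-04 -5.e-04 -1.e+00] F [-0.5  1.3 -5.2] t 10.65 w 14.7 73.0
```

To row units: -42 mm / 1000 = -0.042, -40 mm / 1000 = -0.04.

pendant(deltas=[0,0,-0.006,0,0,0,0,-0.012,0,0,0,0,-0.018,0,0,0,0,-0.024,0,0,0,0,-0.03,0,0,0,0,-0.036,0,0,0,0,-0.04,0,0,0,0,-0.042,0,0])

```text
time_s: 11.32
position: [561.4, -276.5, 234.2]
tcp_rot: [2.221, 2.221, 0.001]
force: [0.6, -0.5, -5.1]
grip_width: 14.7
grasp_force: 73.0
```

pendant(deltas=[0,0,-0.006,0,0,0,0,-0.012,0,0,0,0,-0.018,0,0,0,0,-0.024,0,0,0,0,-0.029,0,0,0,0,-0.032,0,0,0,0,-0.033,0,0,0,0,-0.033,0,0])

```text
time_s: 11.98
position: [561.2, -276.5, 266.4]
tcp_rot: [2.221, 2.221, 0.0]
force: [-0.1, -0.6, -6.0]
grip_width: 14.7
grasp_force: 73.0
```

pendant(deltas=[0,0,0,0,0,0,0,0,0,0,0,0,0,0,0,0,0,0,0,0,0,0,0,0,0,0,0,0,0,0,0,0,0,0,0,0,0,0,0,0])

```text
time_s: 12.65
position: [561.1, -276.4, 266.0]
tcp_rot: [-2.221, -2.221, -0.0]
force: [0.2, 0.1, -4.6]
grip_width: 14.5
grasp_force: 73.0
```

```bash
python3 d.py
```

Run:
```python
from plant import ctrl, sensors, read_camera
from h import *
a=[]
for n,b in(("scene",(150,60,250,190)),("top",(300,140,400,230))):
    r=read_camera(n);np.savez(f"pics/{n}2.npz",**r);x0,y0,x1,y1=b
    c=r["pixels"][y0:y1,x0:x1,::-1];a.append(cv2.resize(c,(390,int(390*c.shape[0]/c.shape[1])),interpolation=cv2.INTER_CUBIC))
h=max(x.shape[0] for x in a)
cv2.imwrite("pics/lift.png",np.hstack([np.pad(x,((0,h-x.shape[0]),(0,0),(0,0))) for x in a]))
```

```text
pos [ 561.1 -276.4  266. ] psi 1.5708 tilt [ 0.  0. -1.] F [ 0.2  0.1 -4.6] t 12.65 w 14.5 73.0
```

View pics/lift.png

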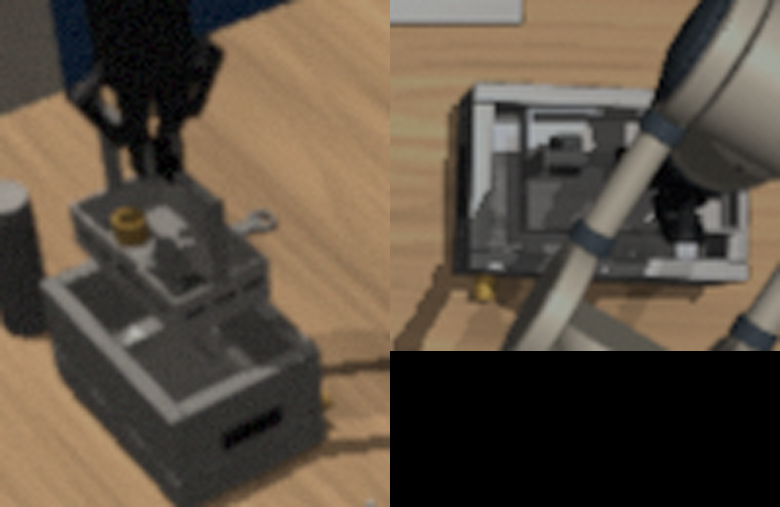

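Run:
```python
from h import *
s=load("scene2");t=load("top2")
g=lambda x,y:((x+.5)/3.9-.5+150,(y+.5)/3.9-.5+60)
P=[plane(s,*g(*p),212) for p in((74,207),(183,303),(268,262))]
print(np.round(P,1),np.linalg.norm(P[0]-P[1]),np.linalg.norm(P[1]-P[2]))
# expected far-side/near corners for a level basket centred at (561,-276)
Kc=s["intrinsics"];W=np.linalg.inv(s["pose"])
for dx,dy in((45,-80),(45,80),(-45,80)):
  for z in(212,170):
    c=W@[561.2+dx,-275.5+dy,z,1];u=Kc@c[:3];u=u[:2]/u[2];print(dx,dy,z,((u-[150,60]+.5)*3.9-.5).round(0))
a=s["pixels"][95:150,160:230,::-1];a=np.clip(cv2.resize(a,(770,605-5),interpolation=cv2.INTER_CUBIC).astype(float)*1.9,0,255).astype(np.uint8);cv2.imwrite("pics/b.png",a)
```

```text
[[ 605.9 -346.4  212. ]
 [ 601.  -188.9  212. ]
 [ 519.3 -189.5  212. ]] 157.52665285169164 81.67953425287081
45 -80 212 [ 68. 202.]
45 -80 170 [ 75. 242.]
45 80 212 [173. 301.]
45 80 170 [178. 341.]
-45 80 212 [267. 257.]
-45 80 170 [270. 297.]
```

View pics/b.png

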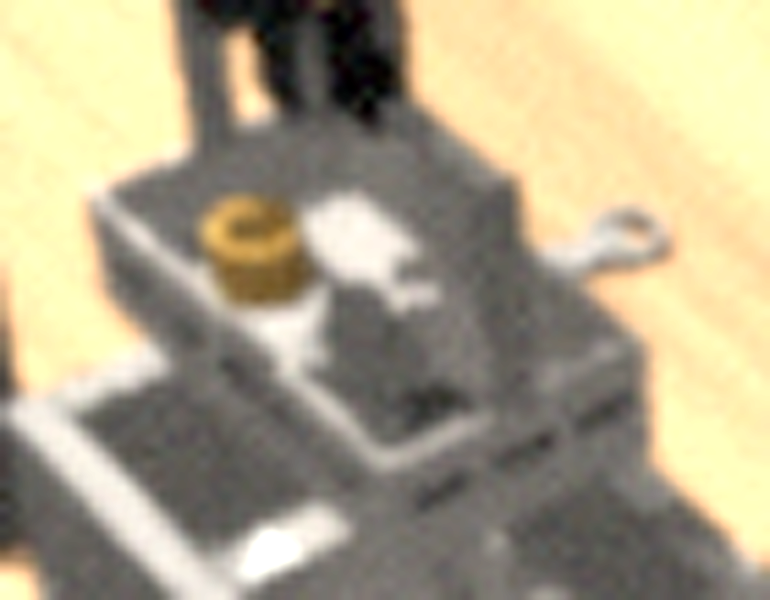

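The basket hangs level within about 1°, with its rim corners at (100,200), (385,465) and (640,350), close to where a level basket would show. The bush is visible at (255,250), and the darker parts lie in shadow near (390,350). Handing in.

pendant(deltas=[0,0,-0.001,0,0,0,0,-0.001,0,0,0,0,-0.001,0,0,0,0,-0.001,0,0,0,0,-0.001,0,0,0,0,-0.001,0,0])

```text
time_s: 13.25
position: [561.1, -276.4, 267.0]
tcp_rot: [-2.221, -2.221, 0.0]
force: [-0.3, -0.0, -3.7]
grip_width: 14.6
grasp_force: 73.0
```

```bash
python3 -c "
from plant import ctrl, sensors, read_camera; print(ctrl.sign_off())"
```

```text
the job is handed in; nothing more can be done
None
```

I pressed the square, round and bar keys in that order, each to its stop, then lifted the basket out and handed in at 13 s with it held about level, its underside about 5 cm above the tank rim; the bush shows clearly inside, but the flange and jaw were in shadow and only roughly made out.

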